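# Add the coarse sieve to the test-sieve stack

### The job

Open the test-sieve stack for the next sample: lift the lid off the stack by its knob and set it aside flat on the worktop, knob up. Then nest the loose coarse sieve onto the open stack, gently and straight, with its skirt fully home in the mouth of the sieve below. Keep the sieve and the pan of the stack nested, and do not knock the brush, the jars and the beaker about.

Things in the scene. Friction and masses are not known exactly. Their poses are not given: they have to be found in the camera images.
- pan: Closed receiver pan, bare steel, loose, 0.45 kg: bottom of the stack. 108 mm diameter, 34 mm high, wall 8 mm (mouth 92 mm). Origin: centre of its underside, z up. Fixed machines flank the work: one 200 mm tall at y < 0.15, a 184 mm box at x > 0.51, y > 0.46. Between them, about x 0.43, y 0.44, the worktop is always free for the lid.
- fine_sieve: Close-meshed steel sieve, 0.25 kg, nested on the pan, under the lid. Origin: centre of the skirt's lower edge, z up. Skirt z 0-10 mm (outside diameter 82 mm at the bottom, 87 at the top) goes into the mouth below; frame z 10-46 mm, 108 mm outside, 92 mm inside; its shoulder at 10 mm sits on the rim below. Rim at 46. Origin 24 mm above the pan's when seated.
- coarse_sieve: The loose sieve, standing upright on the worktop; frame, size and origin as the fine sieve, open coarse mesh 34 mm below the rim (do not poke it). About 0.25 kg. Can be pinched from above across its 8 mm wall, one finger inside, one outside. Seated on the fine sieve, its origin is 36 mm above that one's.
- lid: Loose steel lid with black knob, about 0.18 kg. Origin: centre of the plug's underside, z up. Plug z 0-8 mm, 86 mm diameter, in the mouth below; plate 108 mm diameter, z 8-14; knob neck 17-25 mm diameter up to 26 mm, head 30 mm diameter z 29-43, top 48. On the stack its origin is 38 mm above the fine sieve's. Stands flat on a surface on its plug.
- brush: Bystander: flat wooden bench brush, 127 x 28 x 12 mm, lying. Origin at the centre of its underside.
- jar_orange: Bystander: orange-brown screw-lid jar with black lid, 54 mm diameter, 65 mm high. Origin at the centre of its underside.
- jar_pale: Bystander: pale screw-lid jar, 57 mm diameter, 67 mm high. Origin at the centre of its underside.
- beaker: Bystander: glass beaker, 66 mm diameter, 80 mm high. Origin at the centre of its underside.

How it is judged (in metres and radians):
On the way, in this order (a step that is already met when the one before it is completed fails the run):
1. the lid stands flat on the worktop, knob up, off the stack (height (world z) of lid below 0.004 m and angle between lid's own z axis and vertical below 0.05 rad and horizontal distance between lid and pan above 0.1 m), for 0.2 s.
2. the coarse sieve is nested in the mouth of the fine sieve, down on its rim (horizontal distance between coarse_sieve and fine_sieve below 0.004 m and z of coarse_sieve in the frame of fine_sieve between 0.034 and 0.038 m), for 0.2 s.
At the end, for the whole second after the job is handed in: Lid at rest flat on the worktop, knob up, over 100 mm from the pan's axis. Coarse sieve at rest in the mouth of the fine sieve: axes within 4 mm and 0.04 rad, origins 34 to 38 mm apart in height. Fine sieve still nested on the pan (4 mm, at most 26 mm above it), pan flat on the worktop (all of step 1 and all of step 2 and angle between the z axis of coarse_sieve and the z axis of fine_sieve, either way round below 0.04 rad and horizontal distance between fine_sieve and pan below 0.004 m and z of fine_sieve in the frame of pan below 0.026 m and height (world z) of pan below 0.004 m and angle between pan's own z axis and vertical below 0.04 rad and linear speed of each of coarse_sieve, lid below 0.02 m/s); the robot touches nothing.
It fails at once if the coarse sieve is dropped onto the stack (falls into it at over 0.5 m/s, as from over 13 mm) (horizontal distance between coarse_sieve and fine_sieve below 0.03 m and z of coarse_sieve in the frame of fine_sieve between 0.03 and 0.055 m and linear speed of coarse_sieve above 0.5 m/s).
It fails at once if the coarse sieve is rammed onto the stack (over 80 N between the sieves) (contact force between coarse_sieve and fine_sieve above 80 N).
It fails at once if the fine sieve comes out of the pan (z of fine_sieve in the frame of pan above 0.034 m).
It fails at once if a bystander is knocked away (moved over 30 mm) (distance of any of brush, jar_orange, jar_pale, beaker from where it was at the start of the episode above 0.03 m).
It also fails if it takes over 51 s, if anything falls off the work surface, if the arm or the gripper's body presses on something with over 40 N, if the wrist force passes 120 N, or if a joint passes its speed limit or range.

### The arm

A 6-joint arm with a two-finger parallel gripper is mounted at the origin on a cart in front of the work surface, level with it; the furniture and walls round the work are solid. World frame = base frame: x ahead of the robot, y to its left, z up, the work surface at z = 0. Lengths are in mm, angles in rad, forces in N, time in s.
With the tool pointing down it reaches from about 275 to 1000 mm from the base axis. Payload 8.4 kg.
Tool frame: the origin (TCP) lies midway between the tips of the shut fingers; the grasp point (between the pads) lies 19 mm behind it; z points along the fingers, y is the line along which they close (so a half turn about z gives the same grasp; the last joint's range is limited). The gripper opens to 85 mm and grips with 20 to 120 N. Pads are 22 mm wide; open, the fingers measure 114 mm over their backs; the gripper's body (76 mm by 85 mm) begins 54 mm behind the grasp point. The pads swing forward as they close: fully open they stand 13 mm farther back than shut.
Start: joints at [1.293, 0.353, 1.633, -0, 1.155, -0.002], TCP at [170.196, 601.383, 231.281] pointing down, gripper open.
Joint ranges: [-2.63, 2.63], [-0.92, 2.1], [0.06, 2.66], [-1.3, 4.44], [0, 2.69], [-3.02, 3.02]. Speed limits (rad/s): [2.22, 2.22, 2.79, 3.14, 3.14, 3.14].

### API

Orientations are given as [roll, pitch, yaw] about the fixed x, y, z axes, in that order (R = Rz(yaw) Ry(pitch) Rx(roll)).
In Python, from rig import r gives the robot as it stands.
- The arm moves only by the tool servo_tool, never from a script. Its argument "deltas" is a list of rows, each an object of numbers: "x", "y", "z": the shift along the world's x, y, z in mm; "rx", "ry", "rz": the turn, a rotation vector about the world's x, y, z in rad; "gripper": the gripper's target within -1 to 1 (fully open at 1, half-way at 0, shut at -1). A call has 1 to 10 rows; each row is the pose to reach, as a shift and turn from the pose commanded when the call began; what a row does not reach only later rows make up. A row lasts 1/10 s, in which the tool goes at most 50 mm and 8.59 degrees, less where a joint would pass 70% of its speed; a pose out of reach is approached as far as the arm can. A call with a gripper value outside its range is refused whole. The fingers move at their own pace and stop on an object; "newtons" is the grip in N (left out, the last holds). Time passes only in rows, so rows that repeat a pose let the fingers close. It gives the time, the measured TCP pose, the force, the opening and the grip force at its end, in the units of the state.
- r.sense(): the state, without advancing time (a new reading comes with each control period).
- r.grab_frame(name): name is "side" or "top" or "wrist"; returns the picture (400x640x3 uint8, blue, green, red); there is no depth.
- r.camera_params(name): a dict with "mtx" (3x3 intrinsics, pixels), "eye" and "orientation" of the camera in the world. Camera axes: x right, y down, z forward; pixel columns grow to the right and rows downward; lengths in mm; the calibration is good to about 2 mm. The wrist camera is an equidistant fisheye: a pixel r from the principal point sees the ray r / f radians off the axis. A picture is of the moment at which its call begins: read the wrist's pose just before it. camera_params takes no time and is no camera call; for the wrist camera it gives the pose at the moment of the call.
- r.sign_off(): hands the job in; it is judged then, once.
Trained networks look in the newest picture that a camera, given by its name, has taken for a name from the list of things; names that differ only in an ending like _2 or _b are one class to them, and where a whole thing is asked for, a point or a joint stands for the part that bears it (a point fixed in the world has none). Each returns a list of dicts, best first, with "conf" (0 to 1); they miss things now and then, are a little off and sometimes report something else, mostly with a low value. They report only what shows in the picture. A call takes as long as a camera call.
- r.recognise(name, camera): "box" ([left, top, width, height] in pixels, round what is visible of it).
The state is a dict: "clock": time; "qpos": joint angles; "qvel": joint speeds; "joint_efforts": joint torques, N m; "eef_pos": TCP position; "tcp_rot": TCP orientation; "contact_force": force on the tool from outside, world axes, zero at the start; "wrist_torque": the same for the moment, N m; "opening": opening from 0.0 (shut) to 1.0 (fully open); "grasp_force": force on a finger pad.
Only numpy, scipy, OpenCV 4.12 (cv2) and the standard library are available. Lean on these libraries where they do the work, as an engineer would, in place of code of your own. Each camera call takes 0.05 s, during which the arm holds its last target. There are 200 camera calls.

## Working session

There is one attempt and no reset: what is moved stays moved. The work goes in short steps, Python scripts to look and compute and a tool call to move; the robot and the scene stay as the last step left them, time stands still between calls to the robot, and variables do not carry over. Pictures are saved under pics/ and viewed, at most 10 in all, crops included, and the job is handed in when it is done.

Besides the shell and the picture viewer there is one more tool, called as name(argument=value, ...), one argument or row to a line, values as JSON. servo_tool: Moves the arm, as the interface text tells. Its arguments: {"type":"object","properties":{"deltas":{"type":"array","items":{"type":"object","properties":{"x":{"type":"number"},"y":{"type":"number"},"z":{"type":"number"},"rx":{"type":"number"},"ry":{"type":"number"},"rz":{"type":"number"},"gripper":{"type":"number"}}}},"newtons":{"type":"number"}},"required":["deltas"]}

```bash
mkdir -p pics; cat > h.py <<'E'
from rig import r
import numpy as np, cv2
E
python3 - <<'E'
from h import *
print(r.sense())
for c in ("top","side"):
    im=r.grab_frame(c); cv2.imwrite(f"pics/{c}1.png",im)
    p=r.camera_params(c); print(c,p)
    for n in ("lid","coarse_sieve","fine_sieve","pan","brush","jar_orange","jar_pale","beaker"):
        print(n,[(np.round(d["box"]).tolist(),round(d["conf"],2)) for d in r.recognise(n,c)[:2]])
E
```

```text
{'clock': 0.0, 'qpos': array([ 1.29261080e+00,  3.53629534e-01,  1.63415002e+00, -5.37510207e-05,
        1.15520834e+00, -2.41814234e-03]), 'qvel': array([ 0.00082817,  0.00137155, -0.00084152, -0.00035756, -0.00013535,
       -0.00196507]), 'joint_efforts': array([ 3.76942131e-03, -6.05241108e+01, -3.42081392e+01,  2.85758806e-04,
        9.13227821e-03,  4.52405388e-06]), 'eef_pos': array([170.07166414, 600.90901109, 230.56651353]), 'tcp_rot': array([-3.14019730e+00,  4.57713229e-05,  2.86584703e+00]), 'contact_force': array([-0.47758202, -0.45567102,  0.05691277]), 'wrist_torque': array([0.00298918, 0.01995099, 0.02077221]), 'grasp_force': 0.0, 'opening': 1.0021751834713837}
top {'mtx': array([[456.8667427 ,   0.        , 316.05551907],
       [  0.        , 456.8667427 , 203.07316728],
       [  0.        ,   0.        ,   1.        ]]), 'eye': array([ 445.17727757,  398.37248287, 1228.32648252]), 'orientation': array([-3.07028508, -0.01620315, -1.56648408])}
lid [([345.0, 149.0, 44.0, 41.0], 0.85)]
coarse_sieve [([343.0, 235.0, 42.0, 47.0], 0.55)]
fine_sieve []
pan [([346.0, 17
[... 195 characters left out ...]
0], 0.61)]
side {'mtx': array([[491.22821739,   0.        , 324.12339114],
       [  0.        , 491.22821739, 200.88549272],
       [  0.        ,   0.        ,   1.        ]]), 'eye': array([ 581.59530011, 1184.3608714 ,  929.64020112]), 'orientation': array([-2.40442018,  0.01938884,  3.09416722])}
lid [([282.0, 146.0, 39.0, 28.0], 0.55)]
coarse_sieve [([370.0, 148.0, 38.0, 39.0], 0.94)]
fine_sieve []
pan [([284.0, 176.0, 40.0, 9.0], 0.61)]
brush [([283.0, 145.0, 38.0, 27.0], 0.75), ([250.0, 177.0, 33.0, 11.0], 0.48)]
jar_orange [([254.0, 136.0, 18.0, 33.0], 0.63)]
jar_pale [([281.0, 158.0, 39.0, 26.0], 0.38)]
beaker [([354.0, 249.0, 32.0, 44.0], 0.91), ([255.0, 134.0, 19.0, 36.0], 0.43)]
```

```bash
python3 - <<'E'
from h import *
a=cv2.imread("pics/top1.png")[90:310,190:430]; b=cv2.imread("pics/side1.png")[90:310,210:450]
cv2.imwrite("pics/both.png",np.hstack([cv2.resize(a,(400,367)),cv2.resize(b,(400,367))]))
from scipy.spatial.transform import Rotation as R
def ray(c,u,v,z):
    p=r.camera_params(c); d=R.from_euler("xyz",p["orientation"]).as_matrix()@np.linalg.inv(p["mtx"])@[u,v,1]
    e=p["eye"]; return np.round(e+d*(z-e[2])/d[2],1)
print("lid plate top 84",ray("top",367,169.5,76),"coarse",ray("top",364,258.5,40),"side lid plate",ray("side",301.5,166,76),"side coarse", ray("side",389,162,46))
print("jo",ray("top",391,134,50),"jp",ray("top",305,139,50),"bk",ray("top",235,225,60),"brush",ray("top",354,132,10),"brush side",ray("side",266,182,10))
E
```

```text
lid plate top 84 [614.  250.7  76. ] coarse [386.9 254.7  40. ] side lid plate [612.5 287.3  76. ] side coarse [385.2 256.2  46. ]
jo [712.  183.9  50. ] jp [697.  409.2  50. ] bk [471.6 586.1  60. ] brush [725.8 277.1  10. ] brush side [709.2 272.4  10. ]
```

View pics/both.png

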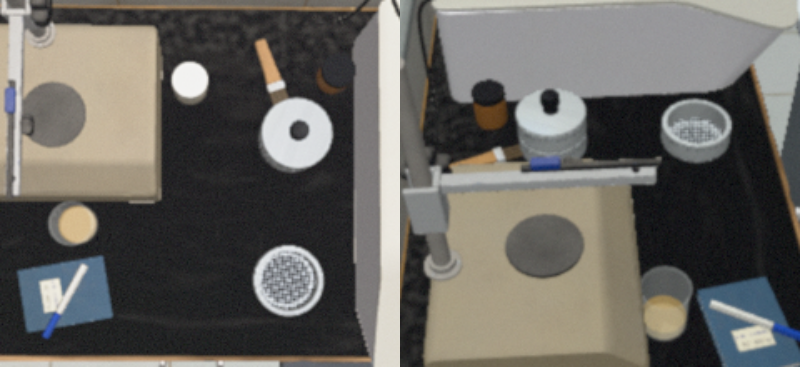

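The top view has the lid plate at about pixel (367,170) with its knob at (369,168), and the coarse sieve at (364,258). The beaker is at (235,225), and the jars and brush are at the far side. The balance box with its mast is at upper left (+y), so I'll swing in towards -y first.

servo_tool(
  deltas=[
    {"x": 25,"y": -40,"z": 5,"rz": 0.05,"gripper": 0.2},
    {"x": 50,"y": -80,"z": 10,"rz": 0.1,"gripper": 0.2},
    {"x": 75,"y": -120,"z": 10,"rz": 0.2,"gripper": 0.2},
    {"x": 100,"y": -160,"z": 10,"rz": 0.2756,"gripper": 0.2},
    {"x": 130,"y": -200,"z": 10,"rz": 0.2756,"gripper": 0.2},
    {"x": 160,"y": -235,"z": 10,"rz": 0.2756,"gripper": 0.2},
    {"x": 200,"y": -255,"z": 10,"rz": 0.2756,"gripper": 0.2},
    {"x": 240,"y": -275,"z": 10,"rz": 0.2756,"gripper": 0.2},
    {"x": 280,"y": -295,"z": 10,"rz": 0.2756,"gripper": 0.2},
    {"x": 320,"y": -310,"z": 10,"rz": 0.2756,"gripper": 0.2},
  ],
)

```text
invalid input
```

servo_tool(
  deltas=[
    {"x": 40,"y": -15},
    {"x": 80,"y": -30},
    {"x": 110,"y": -40},
    {"x": 110,"y": -40},
  ],
)

```text
invalid input
```

```bash
cat >> h.py <<'E'
from scipy.spatial.transform import Rotation as R
def ray(c,u,v,z,p=None):
    p=p or r.camera_params(c); K=p["mtx"]
    if c=="wrist":
        a=np.array([u-K[0,2],v-K[1,2]])/K[0,0]; t=np.hypot(*a); k=np.sin(t)/max(t,1e-9); d=[a[0]*k,a[1]*k,np.cos(t)]
    else: d=np.linalg.inv(K)@[u,v,1]
    d=R.from_euler("xyz",p["orientation"]).as_matrix()@np.array(d); e=p["eye"]
    return np.round(e+d*(z-e[2])/d[2],1)
def proj(c,P,p=None):
    p=p or r.camera_params(c); K=p["mtx"]
    d=(np.atleast_2d(P)-p["eye"])@R.from_euler("xyz",p["orientation"]).as_matrix()
    if c=="wrist":
        n=np.hypot(d[:,0],d[:,1]); t=np.arctan2(n,d[:,2]); return K[:2,2]+K[0,0]*d[:,:2]*(t/n)[:,None]
    q=d@K.T; return q[:,:2]/q[:,2:]
def circ(x,y,z,rad):
    t=np.linspace(0,2*np.pi,72,endpoint=False); return np.c_[x+rad*np.cos(t),y+rad*np.sin(t),0*t+z]
E
python3 - <<'E'
from h import *
s=r.sense(); print(s["clock"],s["eef_pos"],s["tcp_rot"],s["opening"])
p=r.camera_params("wrist"); im=r.grab_frame("wrist"); print(p)
for n in ("lid","coarse_sieve"):
    print(n,[(np.round(d["box"]).tolist(),round(d["conf"],2)) for d in r.recognise(n,"wrist")[:2]])
for z,rad,col in ((76,54,(0,0,255)),(98,15,(0,255,0)),):
    for q in proj("wrist",circ(613,251,z,rad),p): cv2.circle(im,tuple(int(i) for i in np.round(q)),0,col,-1)
cv2.imwrite("pics/w1.png",im)
E
```

```text
0.9 [170.20128597 601.36344885 231.29439368] [-3.14157663e+00  7.88014992e-06  2.86581780e+00] 0.9972716284890257
{'mtx': array([[309.70691629,   0.        , 319.13283125],
       [  0.        , 309.70691629, 198.13281998],
       [  0.        ,   0.        ,   1.        ]]), 'eye': array([101.46532977, 620.29057371, 374.44178659]), 'orientation': array([2.85691582e+00, 1.29281414e-03, 1.29537753e+00])}
lid []
coarse_sieve [([153.0, 347.0, 37.0, 35.0], 0.7)]
```

View pics/w1.png

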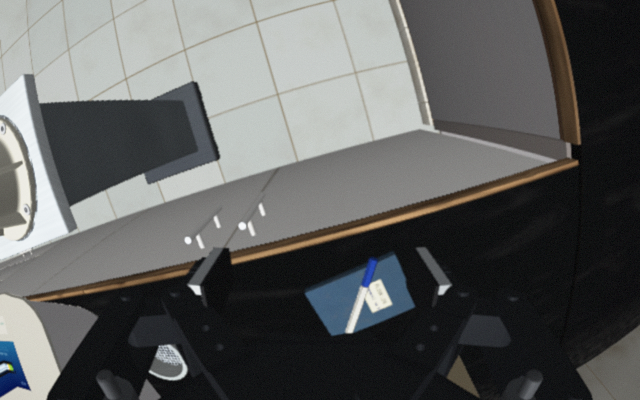

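The move was refused as invalid input, so the arm is still at the start. The wrist view shows the floor, the notebook at (360,295) and the two fingers. I'll retry with every key filled in.

servo_tool(
  deltas=[
    {"x": 25,"y": -40,"z": 5,"rx": 0,"ry": 0,"rz": 0.05,"gripper": 0.2},
    {"x": 50,"y": -80,"z": 10,"rx": 0,"ry": 0,"rz": 0.1,"gripper": 0.2},
    {"x": 75,"y": -120,"z": 10,"rx": 0,"ry": 0,"rz": 0.2,"gripper": 0.2},
    {"x": 100,"y": -160,"z": 10,"rx": 0,"ry": 0,"rz": 0.2756,"gripper": 0.2},
    {"x": 130,"y": -200,"z": 10,"rx": 0,"ry": 0,"rz": 0.2756,"gripper": 0.2},
    {"x": 160,"y": -235,"z": 10,"rx": 0,"ry": 0,"rz": 0.2756,"gripper": 0.2},
    {"x": 200,"y": -255,"z": 10,"rx": 0,"ry": 0,"rz": 0.2756,"gripper": 0.2},
    {"x": 240,"y": -275,"z": 10,"rx": 0,"ry": 0,"rz": 0.2756,"gripper": 0.2},
    {"x": 280,"y": -295,"z": 10,"rx": 0,"ry": 0,"rz": 0.2756,"gripper": 0.2},
    {"x": 320,"y": -310,"z": 10,"rx": 0,"ry": 0,"rz": 0.2756,"gripper": 0.2},
  ],
  newtons=40,
)

```text
clock: 2.05
eef_pos: [491.8, 289.9, 241.6]
tcp_rot: [3.141, 0.0, 3.141]
contact_force: [0.2, 0.9, 0.3]
opening: 0.599
grasp_force: 0.0
```

servo_tool(
  deltas=[
    {"x": -20,"y": -20,"z": 0,"rx": 0,"ry": 0,"rz": -0.15,"gripper": 0.2},
    {"x": -40,"y": -40,"z": 0,"rx": 0,"ry": 0,"rz": -0.3,"gripper": 0.2},
    {"x": -40,"y": -40,"z": 0,"rx": 0,"ry": 0,"rz": -0.45,"gripper": 0.2},
    {"x": -40,"y": -40,"z": 0,"rx": 0,"ry": 0,"rz": -0.6,"gripper": 0.2},
    {"x": -40,"y": -40,"z": 0,"rx": 0,"ry": 0,"rz": -0.75,"gripper": 0.2},
    {"x": -40,"y": -40,"z": 0,"rx": 0,"ry": 0,"rz": -0.9,"gripper": 0.2},
    {"x": -40,"y": -40,"z": 0,"rx": 0,"ry": 0,"rz": -1.05,"gripper": 0.2},
    {"x": -40,"y": -40,"z": 0,"rx": 0,"ry": 0,"rz": -1.2,"gripper": 0.2},
    {"x": -40,"y": -40,"z": 0,"rx": 0,"ry": 0,"rz": -1.35,"gripper": 0.2},
    {"x": -40,"y": -40,"z": 0,"rx": 0,"ry": 0,"rz": -1.5,"gripper": 0.2},
  ],
)

```text
clock: 3.05
eef_pos: [450.2, 251.4, 241.4]
tcp_rot: [3.141, -0.0, 1.635]
contact_force: [-0.1, -0.3, 0.4]
opening: 0.599
grasp_force: 0.0
```

servo_tool(
  deltas=[
    {"x": 0,"y": 0,"z": 0,"rx": 0,"ry": 0,"rz": -0.15,"gripper": 0.2},
    {"x": 0,"y": 0,"z": 0,"rx": 0,"ry": 0,"rz": -0.3,"gripper": 0.2},
    {"x": 0,"y": 0,"z": 0,"rx": 0,"ry": 0,"rz": -0.45,"gripper": 0.2},
    {"x": 0,"y": 0,"z": 0,"rx": 0,"ry": 0,"rz": -0.6,"gripper": 0.2},
    {"x": 0,"y": 0,"z": 0,"rx": 0,"ry": 0,"rz": -0.75,"gripper": 0.2},
    {"x": 0,"y": 0,"z": 0,"rx": 0,"ry": 0,"rz": -0.9,"gripper": 0.2},
    {"x": 0,"y": 0,"z": 0,"rx": 0,"ry": 0,"rz": -1.05,"gripper": 0.2},
    {"x": 0,"y": 0,"z": 0,"rx": 0,"ry": 0,"rz": -1.2,"gripper": 0.2},
    {"x": 0,"y": 0,"z": 0,"rx": 0,"ry": 0,"rz": -1.35,"gripper": 0.2},
    {"x": 0,"y": 0,"z": 0,"rx": 0,"ry": 0,"rz": -1.5,"gripper": 0.2},
  ],
)

```text
clock: 4.05
eef_pos: [450.2, 251.4, 241.4]
tcp_rot: [-3.142, -0.0, 0.135]
contact_force: [0.4, -0.1, -0.5]
opening: 0.597
grasp_force: 0.0
```

servo_tool(
  deltas=[
    {"x": 0,"y": 0,"z": 0,"rx": 0,"ry": 0,"rz": -0.1416,"gripper": 0.2},
    {"x": 0,"y": 0,"z": 0,"rx": 0,"ry": 0,"rz": -0.1416,"gripper": 0.2},
    {"x": 0,"y": 0,"z": 0,"rx": 0,"ry": 0,"rz": -0.1416,"gripper": 0.2},
  ],
)

```text
clock: 4.35
eef_pos: [450.2, 251.4, 241.3]
tcp_rot: [-3.142, -0.0, 0.004]
contact_force: [-0.3, 0.1, -0.3]
opening: 0.599
grasp_force: 0.0
```

```bash
python3 - <<'E'
from h import *
s=r.sense(); print(s["clock"],s["eef_pos"],s["tcp_rot"],s["opening"],s["qpos"])
p=r.camera_params("wrist"); im=r.grab_frame("wrist"); print(p["eye"],p["orientation"])
print([(np.round(d["box"]).tolist(),round(d["conf"],2)) for d in r.recognise("lid","wrist")[:2]])
np.save("w2.npy",im)
for z,rad,col in ((76,54,(0,0,255)),(98,15,(0,255,0)),):
    for q in proj("wrist",circ(613,251,z,rad),p): cv2.circle(im,tuple(int(i) for i in np.round(q)),0,col,-1)
cv2.imwrite("pics/w2.png",im)
E
```

```text
4.35 [450.20265373 251.38296408 241.33283894] [-3.14152596e+00 -8.98677749e-05  3.99319180e-03] 0.5986953366891348 [5.06333045e-01 1.71998836e-01 1.85358270e+00 1.69055476e-05
 1.11590024e+00 2.07312875e+00]
[521.37230499 251.15689847 384.48989297] [ 2.85715820e+00 -1.27050556e-03 -1.56640129e+00]
[([269.0, 1.0, 105.0, 67.0], 0.9), ([292.0, 65.0, 56.0, 14.0], 0.27)]
```

View pics/w2.png

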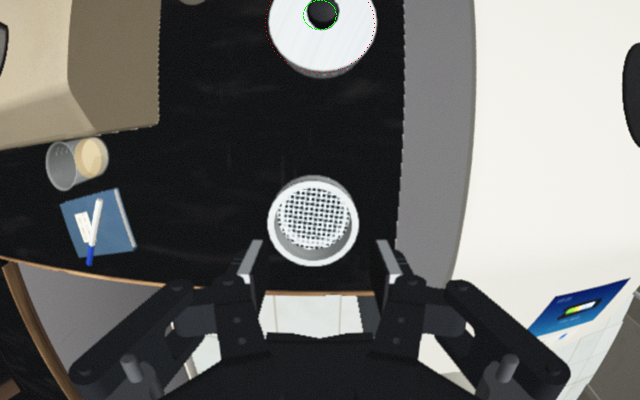

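The red and green overlays at (613,251) match the lid plate and knob at pixel (322,15). The coarse sieve shows at (314,221). I'll refine both with an edge fit on the projected circles.

```bash
cat >> h.py <<'E'
def fit(c,im,p,x0,y0,rings,span=10,mask=None):
    g=cv2.GaussianBlur(cv2.cvtColor(im,cv2.COLOR_BGR2GRAY).astype(np.float32),(0,0),1)
    m=np.hypot(cv2.Sobel(g,cv2.CV_32F,1,0),cv2.Sobel(g,cv2.CV_32F,0,1)); m=np.minimum(m,np.percentile(m,97))
    best=[]
    for x in np.arange(x0-span,x0+span+.1,.5):
        for y in np.arange(y0-span,y0+span+.1,.5):
            s=0
            for z,rad in rings:
                q=proj(c,circ(x,y,z,rad),p).astype(np.float32)
                ok=(q[:,0]>2)&(q[:,0]<637)&(q[:,1]>2)&(q[:,1]<397)
                s+=cv2.remap(m,q[ok,0],q[ok,1],cv2.INTER_LINEAR).mean()
            best.append((s,x,y))
    b=np.array(best); t=b[b[:,0]>=np.sort(b[:,0])[-5]]
    return np.round(t[:,1:].mean(0),1),np.round(b[:,0].max()/np.median(b[:,0]),2)
E
python3 - <<'E'
from h import *
im=np.load("w2.npy"); p=r.camera_params("wrist"); t=cv2.imread("pics/top1.png")
print("wrist lid",fit("wrist",im,p,613,251,[(76,54)]),"coarse",fit("wrist",im,p,387,255,[(46,54),(46,46)]),"outer",fit("wrist",im,p,387,255,[(46,54)]))
pt=r.camera_params("top")
print("top lid",fit("top",t,pt,613,251,[(76,54)]),"coarse",fit("top",t,pt,387,255,[(46,54),(46,46)]))
E
```

```text
wrist lid (array([615.2, 247.9]), np.float64(4.23)) coarse (array([388.8, 257.9]), np.float64(1.76)) outer (array([388.8, 257.9]), np.float64(2.52))
top lid (array([614.8, 248.6]), np.float64(1.65)) coarse (array([388.5, 257.5]), np.float64(1.25))
```

servo_tool(
  deltas=[
    {"x": 40,"y": -3.5,"z": 0,"rx": 0,"ry": 0,"rz": 0,"gripper": 0.2},
    {"x": 85,"y": -3.5,"z": 0,"rx": 0,"ry": 0,"rz": 0,"gripper": 0.2},
    {"x": 125,"y": -3.5,"z": -15,"rx": 0,"ry": 0,"rz": 0,"gripper": 0.2},
    {"x": 155,"y": -3.5,"z": -40,"rx": 0,"ry": 0,"rz": 0,"gripper": 0.2},
    {"x": 165,"y": -3.5,"z": -75,"rx": 0,"ry": 0,"rz": 0,"gripper": 0.2},
    {"x": 165,"y": -3.5,"z": -110,"rx": 0,"ry": 0,"rz": 0,"gripper": 0.2},
    {"x": 165,"y": -3.5,"z": -135,"rx": 0,"ry": 0,"rz": 0,"gripper": 0.2},
    {"x": 165,"y": -3.5,"z": -150,"rx": 0,"ry": 0,"rz": 0,"gripper": 0.2},
    {"x": 165,"y": -3.5,"z": -158,"rx": 0,"ry": 0,"rz": 0,"gripper": 0.2},
    {"x": 165,"y": -3.5,"z": -158,"rx": 0,"ry": 0,"rz": 0,"gripper": 0.2},
  ],
)

```text
clock: 5.45
eef_pos: [615.0, 247.8, 82.9]
tcp_rot: [3.141, 0.001, 0.001]
contact_force: [0.5, 0.1, -0.1]
opening: 0.599
grasp_force: 0.0
```

servo_tool(
  deltas=[
    {"x": 0,"y": 0,"z": 0,"rx": 0,"ry": 0,"rz": 0,"gripper": -0.2},
    {"x": 0,"y": 0,"z": 0,"rx": 0,"ry": 0,"rz": 0,"gripper": -0.5},
    {"x": 0,"y": 0,"z": 0,"rx": 0,"ry": 0,"rz": 0,"gripper": -0.7},
    {"x": 0,"y": 0,"z": 0,"rx": 0,"ry": 0,"rz": 0,"gripper": -0.7},
    {"x": 0,"y": 0,"z": 0,"rx": 0,"ry": 0,"rz": 0,"gripper": -0.7},
  ],
  newtons=35,
)

```text
clock: 5.95
eef_pos: [616.1, 248.3, 85.0]
tcp_rot: [-3.141, -0.002, -0.0]
contact_force: [-1.2, 0.1, 7.6]
opening: 0.326
grasp_force: 34.7
```

servo_tool(
  deltas=[
    {"x": 0,"y": 0,"z": 5,"rx": 0,"ry": 0,"rz": 0,"gripper": -0.8},
    {"x": 0,"y": 0,"z": 10,"rx": 0,"ry": 0,"rz": 0,"gripper": -0.8},
    {"x": 0,"y": 0,"z": 16,"rx": 0,"ry": 0,"rz": 0,"gripper": -0.8},
    {"x": 0,"y": 0,"z": 26,"rx": 0,"ry": 0,"rz": 0,"gripper": -0.8},
    {"x": 0,"y": 0,"z": 40,"rx": 0,"ry": 0,"rz": 0,"gripper": -0.8},
    {"x": 0,"y": 0,"z": 55,"rx": 0,"ry": 0,"rz": 0,"gripper": -0.8},
    {"x": 0,"y": 0,"z": 55,"rx": 0,"ry": 0,"rz": 0,"gripper": -0.8},
  ],
)

```text
clock: 6.65
eef_pos: [616.9, 248.6, 141.6]
tcp_rot: [-3.14, -0.004, -0.0]
contact_force: [0.5, -0.3, -1.4]
opening: 0.325
grasp_force: 34.7
```

```bash
python3 - <<'E'
from h import *
s=r.sense(); print(s["clock"],s["eef_pos"],s["opening"],s["grasp_force"])
im=r.grab_frame("wrist"); im2=r.grab_frame("side"); np.save("s3.npy",im2)
cv2.imwrite("pics/w3.png",np.hstack([cv2.resize(im,(480,300)),im2[90:240,220:380].repeat(2,0).repeat(2,1)]))
E
```

```text
6.65 [616.90896977 248.56835607 141.57570065] 0.3249051243945716 34.680140325799584
```

View pics/w3.png

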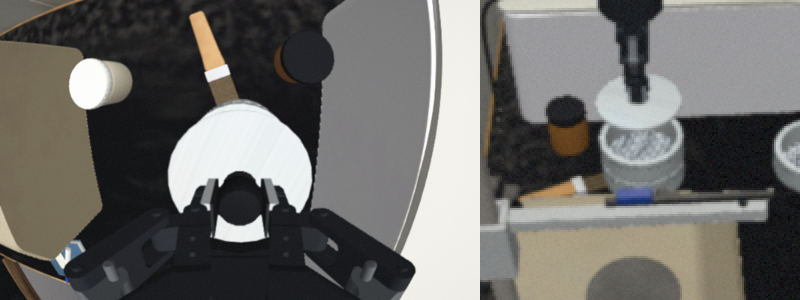

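The lid is held level and clear, the fine sieve is still nested on the pan, and the bystanders are untouched. Next I carry the lid to about (425,440).

servo_tool(
  deltas=[
    {"x": -20,"y": 18,"z": 5,"rx": 0,"ry": 0,"rz": 0,"gripper": -0.8},
    {"x": -50,"y": 48,"z": 5,"rx": 0,"ry": 0,"rz": 0,"gripper": -0.8},
    {"x": -80,"y": 78,"z": 5,"rx": 0,"ry": 0,"rz": 0,"gripper": -0.8},
    {"x": -110,"y": 108,"z": 5,"rx": 0,"ry": 0,"rz": 0,"gripper": -0.8},
    {"x": -140,"y": 138,"z": -5,"rx": 0,"ry": 0,"rz": 0,"gripper": -0.8},
    {"x": -165,"y": 165,"z": -20,"rx": 0,"ry": 0,"rz": 0,"gripper": -0.8},
    {"x": -185,"y": 185,"z": -45,"rx": 0,"ry": 0,"rz": 0,"gripper": -0.8},
    {"x": -192,"y": 191,"z": -75,"rx": 0,"ry": 0,"rz": 0,"gripper": -0.8},
    {"x": -192,"y": 191,"z": -100,"rx": 0,"ry": 0,"rz": 0,"gripper": -0.8},
    {"x": -192,"y": 191,"z": -105,"rx": 0,"ry": 0,"rz": 0,"gripper": -0.8},
  ],
)

```text
clock: 7.75
eef_pos: [420.9, 437.3, 29.9]
tcp_rot: [3.137, 0.004, 0.001]
contact_force: [-0.1, -0.6, -1.6]
opening: 0.323
grasp_force: 34.9
```

servo_tool(
  deltas=[
    {"x": 0,"y": 0,"z": -3,"rx": 0,"ry": 0,"rz": 0,"gripper": -0.8},
    {"x": 0,"y": 0,"z": -6,"rx": 0,"ry": 0,"rz": 0,"gripper": -0.8},
    {"x": 0,"y": 0,"z": -8,"rx": 0,"ry": 0,"rz": 0,"gripper": -0.8},
    {"x": 0,"y": 0,"z": -8,"rx": 0,"ry": 0,"rz": 0,"gripper": -0.8},
  ],
)

```text
clock: 8.15
eef_pos: [423.8, 439.0, 26.0]
tcp_rot: [-3.141, -0.001, -0.001]
contact_force: [0.2, 0.3, -1.5]
opening: 0.328
grasp_force: 34.9
```

servo_tool(
  deltas=[
    {"x": 0,"y": 0,"z": -1,"rx": 0,"ry": 0,"rz": 0,"gripper": -0.8},
    {"x": 0,"y": 0,"z": -2,"rx": 0,"ry": 0,"rz": 0,"gripper": -0.8},
    {"x": 0,"y": 0,"z": -2,"rx": 0,"ry": 0,"rz": 0,"gripper": -0.8},
  ],
)

```text
clock: 8.45
eef_pos: [423.3, 438.9, 23.4]
tcp_rot: [-3.141, -0.0, -0.0]
contact_force: [-0.2, 0.7, -1.4]
opening: 0.325
grasp_force: 34.9
```

servo_tool(
  deltas=[
    {"x": 0,"y": 0,"z": -1,"rx": 0,"ry": 0,"rz": 0,"gripper": -0.8},
    {"x": 0,"y": 0,"z": -2,"rx": 0,"ry": 0,"rz": 0,"gripper": -0.8},
    {"x": 0,"y": 0,"z": -2,"rx": 0,"ry": 0,"rz": 0,"gripper": -0.8},
  ],
)

```text
clock: 8.75
eef_pos: [423.3, 438.9, 23.0]
tcp_rot: [-3.142, -0.0, -0.0]
contact_force: [-4.8, -5.5, 18.2]
opening: 0.325
grasp_force: 36.4
```

Touchdown. Now I release and back off upwards.

servo_tool(
  deltas=[
    {"x": 0,"y": 0,"z": 1,"rx": 0,"ry": 0,"rz": 0,"gripper": -0.3},
    {"x": 0,"y": 0,"z": 1.5,"rx": 0,"ry": 0,"rz": 0,"gripper": 0.0},
    {"x": 0,"y": 0,"z": 2,"rx": 0,"ry": 0,"rz": 0,"gripper": 0.2},
    {"x": 0,"y": 0,"z": 2,"rx": 0,"ry": 0,"rz": 0,"gripper": 0.2},
    {"x": 0,"y": 0,"z": 10,"rx": 0,"ry": 0,"rz": 0,"gripper": 0.2},
    {"x": 0,"y": 0,"z": 40,"rx": 0,"ry": 0,"rz": 0,"gripper": 0.2},
    {"x": 0,"y": 0,"z": 75,"rx": 0,"ry": 0,"rz": 0,"gripper": 0.2},
    {"x": -15,"y": -25,"z": 110,"rx": 0,"ry": 0,"rz": 0,"gripper": 0},
    {"x": -30,"y": -60,"z": 140,"rx": 0,"ry": 0,"rz": 0,"gripper": 0},
    {"x": -40,"y": -100,"z": 150,"rx": 0,"ry": 0,"rz": 0,"gripper": 0},
  ],
)

```text
clock: 9.75
eef_pos: [383.6, 339.4, 174.6]
tcp_rot: [-3.138, -0.004, 0.001]
contact_force: [1.1, -0.5, -0.2]
opening: 0.498
grasp_force: 0.0
```

servo_tool(
  deltas=[
    {"x": -35,"y": -30,"z": 0,"rx": 0,"ry": 0,"rz": 0,"gripper": 0},
    {"x": -60,"y": -30,"z": 0,"rx": 0,"ry": 0,"rz": 0,"gripper": 0},
    {"x": -60,"y": -30,"z": 0,"rx": 0,"ry": 0,"rz": 0,"gripper": 0},
    {"x": -60,"y": -30,"z": 0,"rx": 0,"ry": 0,"rz": 0,"gripper": 0},
  ],
)

```text
clock: 10.15
eef_pos: [323.5, 309.3, 172.0]
tcp_rot: [-3.14, -0.001, 0.001]
contact_force: [-0.3, 0.2, 0.6]
opening: 0.501
grasp_force: 0.0
```

```bash
python3 - <<'E'
from h import *
s=r.sense(); print(s["clock"],s["eef_pos"],s["tcp_rot"],s["opening"])
p=r.camera_params("wrist"); im=r.grab_frame("wrist"); im2=r.grab_frame("top");pt=r.camera_params("top")
print("wrist coarse",fit("wrist",im,p,388.7,257.8,[(46,54),(46,46)]),"lid",fit("wrist",im,p,423,439,[(14,54)]))
print("top coarse",fit("top",im2,pt,388.7,257.8,[(46,54),(46,46)]),"lid",fit("top",im2,pt,423,439,[(14,54)]),"fine",fit("top",im2,pt,615,248,[(70,54),(70,46)]), "fine w",fit("wrist",im,p,615,248,[(70,54),(70,46)]))
cv2.imwrite("pics/w4.png",np.hstack([cv2.resize(im,(480,300)),im2[130:280,220:380].repeat(2,0).repeat(2,1)]))
E
```

```text
10.15 [323.52523298 309.33190374 172.04879164] [-3.14044140e+00 -1.33990059e-03  5.96119558e-04] 0.5005827020404534
wrist coarse (array([388.8, 258.1]), np.float64(2.24)) lid (array([422.2, 437.1]), np.float64(4.67))Traceback (most recent call last):
  File "<stdin>", line 5, in <module>
  File "h.py", line 29, in fit
    s+=cv2.remap(m,q[ok,0],q[ok,1],cv2.INTER_LINEAR).mean()
       ~~~~~~~~~^^^^^^^^^^^^^^^^^^^^^^^^^^^^^^^^^^^^
cv2.error: OpenCV(4.12.0) /io/opencv/modules/imgproc/src/imgwarp.cpp:1703: error: (-215:Assertion failed) !_map1.empty() in function 'remap'
```

servo_tool(
  deltas=[
    {"x": 35,"y": -1.2,"z": 0,"rx": 0,"ry": 0,"rz": 0,"gripper": 0},
    {"x": 65.3,"y": -1.2,"z": -20,"rx": 0,"ry": 0,"rz": 0,"gripper": 0},
    {"x": 65.3,"y": -1.2,"z": -55,"rx": 0,"ry": 0,"rz": 0,"gripper": 0},
    {"x": 65.3,"y": -1.2,"z": -85,"rx": 0,"ry": 0,"rz": 0,"gripper": 0},
    {"x": 65.3,"y": -1.2,"z": -100,"rx": 0,"ry": 0,"rz": 0,"gripper": 0},
    {"x": 65.3,"y": -1.2,"z": -115,"rx": 0,"ry": 0,"rz": 0,"gripper": 0},
    {"x": 65.3,"y": -1.2,"z": -125,"rx": 0,"ry": 0,"rz": 0,"gripper": 0},
    {"x": 65.3,"y": -1.2,"z": -135,"rx": 0,"ry": 0,"rz": 0,"gripper": 0},
    {"x": 65.3,"y": -1.2,"z": -145,"rx": 0,"ry": 0,"rz": 0,"gripper": 0},
    {"x": 65.3,"y": -1.2,"z": -145,"rx": 0,"ry": 0,"rz": 0,"gripper": 0},
  ],
)

```text
clock: 11.25
eef_pos: [388.1, 307.3, 25.2]
tcp_rot: [3.141, 0.001, -0.0]
contact_force: [-0.1, 0.3, 0.1]
opening: 0.497
grasp_force: 0.0
```

```bash
python3 - <<'E'
from h import *
s=r.sense(); print(s["eef_pos"])
p=r.camera_params("wrist"); im=r.grab_frame("wrist"); im2=r.grab_frame("top")
cv2.imwrite("pics/w4.png",np.hstack([cv2.resize(im,(480,300)),im2[130:280,220:380].repeat(2,0).repeat(2,1)])); cv2.imwrite("pics/t4.png",im2)
print("fine top",fit("top",im2,r.camera_params("top"),615,248,[(70,54),(70,46)]))
E
```

```text
[388.11788527 307.33848584  25.23742221]
fine top (array([615.1, 248.2]), np.float64(1.32))
```

View pics/w4.png

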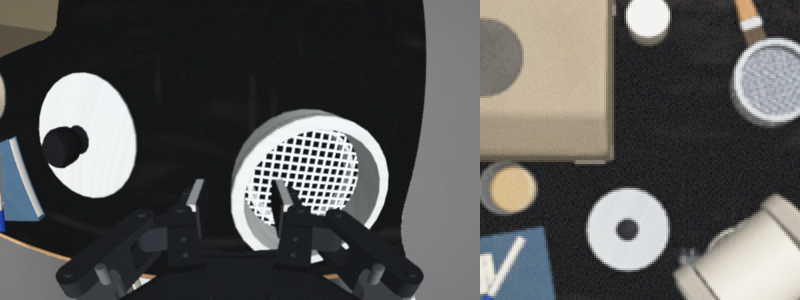

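The lid stands flat aside. The fingers straddle the near (+y) wall of the coarse sieve, one inside and one outside, clear of the mesh. Closing.

servo_tool(
  deltas=[
    {"x": 0,"y": 0.5,"z": 0,"rx": 0,"ry": 0,"rz": 0,"gripper": -0.3},
    {"x": 0,"y": 0.5,"z": 0,"rx": 0,"ry": 0,"rz": 0,"gripper": -0.6},
    {"x": 0,"y": 0.5,"z": 0,"rx": 0,"ry": 0,"rz": 0,"gripper": -1},
    {"x": 0,"y": 0.5,"z": 0,"rx": 0,"ry": 0,"rz": 0,"gripper": -1},
    {"x": 0,"y": 0.5,"z": 0,"rx": 0,"ry": 0,"rz": 0,"gripper": -1},
    {"x": 0,"y": 0.5,"z": 0,"rx": 0,"ry": 0,"rz": 0,"gripper": -1},
  ],
  newtons=60,
)

```text
clock: 11.95
eef_pos: [388.6, 308.3, 26.9]
tcp_rot: [-3.141, -0.0, -0.0]
contact_force: [-1.2, -1.5, 5.9]
opening: 0.079
grasp_force: 56.4
```

servo_tool(
  deltas=[
    {"x": 0,"y": 0,"z": 4,"rx": 0,"ry": 0,"rz": 0,"gripper": -1},
    {"x": 0,"y": 0,"z": 10,"rx": 0,"ry": 0,"rz": 0,"gripper": -1},
    {"x": 0,"y": 0,"z": 20,"rx": 0,"ry": 0,"rz": 0,"gripper": -1},
    {"x": 0,"y": 0,"z": 35,"rx": 0,"ry": 0,"rz": 0,"gripper": -1},
    {"x": 0,"y": 0,"z": 55,"rx": 0,"ry": 0,"rz": 0,"gripper": -1},
    {"x": 0,"y": 0,"z": 75,"rx": 0,"ry": 0,"rz": 0,"gripper": -1},
    {"x": 0,"y": 0,"z": 90,"rx": 0,"ry": 0,"rz": 0,"gripper": -1},
    {"x": 0,"y": 0,"z": 95,"rx": 0,"ry": 0,"rz": 0,"gripper": -1},
    {"x": 0,"y": 0,"z": 95,"rx": 0,"ry": 0,"rz": 0,"gripper": -1},
    {"x": 0,"y": 0,"z": 95,"rx": 0,"ry": 0,"rz": 0,"gripper": -1},
  ],
)

```text
clock: 12.95
eef_pos: [388.2, 307.9, 120.9]
tcp_rot: [3.141, 0.0, -0.0]
contact_force: [-0.1, 0.1, -3.7]
opening: 0.072
grasp_force: 57.4
```

```bash
python3 - <<'E'
from h import *
s=r.sense(); print(s["clock"],s["eef_pos"],s["tcp_rot"],s["wrist_torque"])
p=r.camera_params("wrist"); im=r.grab_frame("wrist"); im2=r.grab_frame("side")
z=46+s["eef_pos"][2]-25.5
print("fine wrist",fit("wrist",im,p,615,248,[(70,54),(70,46)]),"coarse wrist",fit("wrist",im,p,389,258,[(z,54),(z,46)]),"side",fit("side",im2,r.camera_params("side"),389,258,[(z,54),(z,46)]),"fine side",fit("side",im2,r.camera_params("side"),615,248,[(70,54),(70,46)]))
for q in proj("wrist",np.r_[circ(615,248,70,54),circ(389,258,z,54)],p): cv2.circle(im,tuple(int(i) for i in np.round(q)),0,(0,0,255),-1)
cv2.imwrite("pics/w5.png",np.hstack([cv2.resize(im,(480,300)),im2[90:240,280:440].repeat(2,0).repeat(2,1)]))
E
```

```text
12.95 [388.19201497 307.93262663 120.94825719] [ 3.14130934e+00  3.61806442e-04 -1.96836933e-04] [0.15714115 0.02410649 0.0650519 ]Traceback (most recent call last):
  File "<stdin>", line 5, in <module>
  File "h.py", line 29, in fit
    s+=cv2.remap(m,q[ok,0],q[ok,1],cv2.INTER_LINEAR).mean()
       ~~~~~~~~~^^^^^^^^^^^^^^^^^^^^^^^^^^^^^^^^^^^^
cv2.error: OpenCV(4.12.0) /io/opencv/modules/imgproc/src/imgwarp.cpp:1703: error: (-215:Assertion failed) !_map1.empty() in function 'remap'
```

servo_tool(
  deltas=[
    {"x": 25,"y": -5,"z": 5,"rx": 0,"ry": 0,"rz": 0,"gripper": -1},
    {"x": 55,"y": -10,"z": 10,"rx": 0,"ry": 0,"rz": 0,"gripper": -1},
    {"x": 85,"y": -10,"z": 10,"rx": 0,"ry": 0,"rz": 0,"gripper": -1},
    {"x": 110,"y": -10,"z": 10,"rx": 0,"ry": 0,"rz": 0,"gripper": -1},
    {"x": 122,"y": -10,"z": 10,"rx": 0,"ry": 0,"rz": 0,"gripper": -1},
    {"x": 122,"y": -10,"z": 10,"rx": 0,"ry": 0,"rz": 0,"gripper": -1},
    {"x": 122,"y": -10,"z": 10,"rx": 0,"ry": 0,"rz": 0,"gripper": -1},
  ],
)

```text
clock: 13.75
eef_pos: [509.1, 297.8, 130.4]
tcp_rot: [3.141, 0.002, -0.0]
contact_force: [-1.3, 0.4, -3.3]
opening: 0.074
grasp_force: 57.8
```

```bash
python3 - <<'E'
from h import *
s=r.sense(); print(s["clock"],s["eef_pos"],s["tcp_rot"],s["wrist_torque"])
p=r.camera_params("wrist"); im=r.grab_frame("wrist"); im2=r.grab_frame("side"); ps=r.camera_params("side")
cx,cy=s["eef_pos"][0],s["eef_pos"][1]-50
z=46+s["eef_pos"][2]-25.7
o=im.copy()
for q in proj("wrist",np.r_[circ(615,248,70,54),circ(cx,cy,z,54),circ(cx,cy,z,46)],p): cv2.circle(o,tuple(int(i) for i in np.round(q)),0,(0,0,255),-1)
cv2.imwrite("pics/w5.png",np.hstack([cv2.resize(o,(480,300)),im2[90:240,280:440].repeat(2,0).repeat(2,1)]))
np.save("w5.npy",im)
for n,a in (("fine w",("wrist",im,p,615,248,[(70,54),(70,46)])),("coarse w",("wrist",im,p,cx,cy,[(z,54),(z,46)])),("fine s",("side",im2,ps,615,248,[(70,54),(70,46)])),("coarse s",("side",im2,ps,cx,cy,[(z,54),(z,46)]))):
    try: print(n,fit(*a))
    except Exception as e: print(n,"fail")
E
```

```text
13.75 [509.06815069 297.77895941 130.4056483 ] [ 3.14055192e+00  2.26083932e-03 -3.74672026e-04] [0.09172656 0.00870817 0.02070405]
fine w (array([615.4, 248.2]), np.float64(3.16))
coarse w (array([511.1, 248.7]), np.float64(1.66))
fine s (array([615.8, 249.6]), np.float64(1.26))
coarse s (array([511.9, 251.7]), np.float64(1.37))
```

View pics/w5.png

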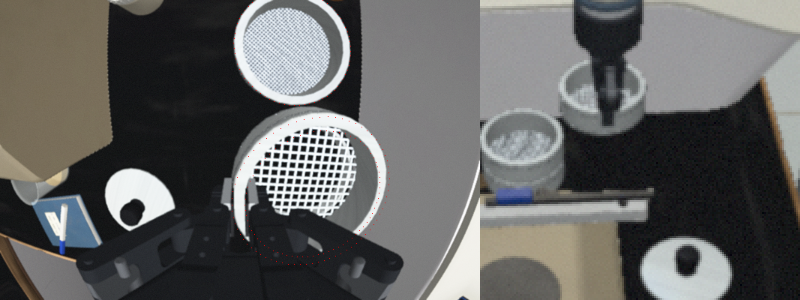

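The wrist picture shows the fine sieve's open mouth at (292,50) and the held coarse sieve at (310,185); the brush and jars are undisturbed. I'll check the held sieve's tilt before lowering it.

```bash
python3 - <<'E'
from h import *
from scipy.optimize import differential_evolution as DE
im=np.load("w5.npy"); p=r.camera_params("wrist"); s=r.sense(); print(s["eef_pos"])
g=cv2.GaussianBlur(cv2.cvtColor(im,cv2.COLOR_BGR2GRAY).astype(np.float32),(0,0),1)
m=np.hypot(cv2.Sobel(g,cv2.CV_32F,1,0),cv2.Sobel(g,cv2.CV_32F,0,1)); m=np.minimum(m,np.percentile(m,97))
def cost(v):
    x,y,z,a,b=v; s=0
    for rad in (54,46):
        c=circ(0,0,0,rad); c=c[(c[:,0]>-35)&~((c[:,1]>30)&(c[:,0]<18))]
        q=proj("wrist",R.from_euler("xyz",[a,b,0]).apply(c)+[x,y,z],p).astype(np.float32)
        s-=cv2.remap(m,q[:,0],q[:,1],cv2.INTER_LINEAR).mean()
    return s
z=46+s["eef_pos"][2]-25.7
o=DE(cost,[(500,520),(238,258),(z-6,z+6),(-.08,.08),(-.08,.08)],seed=1,maxiter=80); print(z,np.round(o.x,3),o.fun)
o=DE(lambda v:cost([v[0],v[1],z,v[2],v[3]]),[(500,520),(238,258),(-.08,.08),(-.08,.08)],seed=1,maxiter=80); print(np.round(o.x,3),o.fun)
print(cost([510,248,z,0,0]),cost([511.1,248.7,z,0,0]))
E
```

```text
[508.96123531 298.0227548  130.86956192]
151.16956192238874 [5.11022e+02 2.48050e+02 1.48966e+02 4.20000e-02 1.00000e-02] -497.7430419921875
[5.11283e+02 2.48818e+02 6.60000e-02 1.10000e-02] -486.4816589355469
-217.98114 -276.39304
```

servo_tool(
  deltas=[
    {"x": 0,"y": 0,"z": 0,"rx": -0.02,"ry": 0,"rz": 0,"gripper": -1},
    {"x": 0,"y": 0,"z": 0,"rx": -0.045,"ry": 0,"rz": 0,"gripper": -1},
    {"x": 0,"y": 0,"z": 0,"rx": -0.045,"ry": 0,"rz": 0,"gripper": -1},
    {"x": 0,"y": 0,"z": 0,"rx": -0.045,"ry": 0,"rz": 0,"gripper": -1},
    {"x": 0,"y": 0,"z": 0,"rx": -0.045,"ry": 0,"rz": 0,"gripper": -1},
  ],
)

```text
clock: 14.35
eef_pos: [510.3, 298.3, 131.3]
tcp_rot: [3.097, 0.0, 0.0]
contact_force: [-0.4, -0.4, -2.7]
opening: 0.074
grasp_force: 57.7
```

```bash
cat > tilt.py <<'E'
from h import *
from scipy.optimize import differential_evolution as DE
s=r.sense(); p=r.camera_params("wrist"); im=r.grab_frame("wrist"); print(s["clock"],s["eef_pos"],s["tcp_rot"])
g=cv2.GaussianBlur(cv2.cvtColor(im,cv2.COLOR_BGR2GRAY).astype(np.float32),(0,0),1)
m=np.hypot(cv2.Sobel(g,cv2.CV_32F,1,0),cv2.Sobel(g,cv2.CV_32F,0,1)); m=np.minimum(m,np.percentile(m,97))
def cost(v):
    x,y,z,a,b=v; s=0
    for rad in (54,46):
        c=circ(0,0,0,rad); c=c[(c[:,0]>-35)&~((c[:,1]>30)&(c[:,0]<18))]
        q=proj("wrist",R.from_euler("xyz",[a,b,0]).apply(c)+[x,y,z],p).astype(np.float32)
        s-=cv2.remap(m,q[:,0],q[:,1],cv2.INTER_LINEAR).mean()
    return s
x,y,z=s["eef_pos"]+[1,-49.5,20.3]
o=DE(cost,[(x-8,x+8),(y-8,y+8),(z-6,z+6),(-.1,.1),(-.1,.1)],seed=1,maxiter=80); print("exp",np.round([x,y,z],1),"got",np.round(o.x,3),o.fun)
try: print("fine",fit("wrist",im,p,615,248,[(70,54),(70,46)]))
except Exception: pass
E
python3 tilt.py
```

```text
14.35 [510.33113535 298.30009835 131.25032793] [3.09665582e+00 1.00603595e-04 1.19728510e-04]
exp [511.3 248.8 151.6] got [ 5.12276e+02  2.49000e+02  1.51203e+02 -5.00000e-03  2.00000e-02] -490.72601318359375
fine (array([615.5, 248. ]), np.float64(3.09))
```

servo_tool(
  deltas=[
    {"x": 25,"y": -0.8,"z": 0,"rx": 0,"ry": 0,"rz": 0,"gripper": -1},
    {"x": 50,"y": -0.8,"z": 0,"rx": 0,"ry": 0,"rz": 0,"gripper": -1},
    {"x": 75,"y": -0.8,"z": 0,"rx": 0,"ry": 0,"rz": 0,"gripper": -1},
    {"x": 95,"y": -0.8,"z": 0,"rx": 0,"ry": 0,"rz": 0,"gripper": -1},
    {"x": 103.8,"y": -0.8,"z": -5,"rx": 0,"ry": 0,"rz": 0,"gripper": -1},
    {"x": 103.8,"y": -0.8,"z": -15,"rx": 0,"ry": 0,"rz": 0,"gripper": -1},
    {"x": 103.8,"y": -0.8,"z": -22,"rx": 0,"ry": 0,"rz": 0,"gripper": -1},
    {"x": 103.8,"y": -0.8,"z": -28,"rx": 0,"ry": 0,"rz": 0,"gripper": -1},
    {"x": 103.8,"y": -0.8,"z": -30,"rx": 0,"ry": 0,"rz": 0,"gripper": -1},
    {"x": 103.8,"y": -0.8,"z": -30,"rx": 0,"ry": 0,"rz": 0,"gripper": -1},
  ],
)

```text
clock: 15.4
eef_pos: [613.6, 297.4, 100.8]
tcp_rot: [3.096, 0.001, 0.0]
contact_force: [-0.9, 0.2, -2.0]
opening: 0.076
grasp_force: 57.8
```

```bash
sed -i 's/print("fine".*/pass/' tilt.py; echo 'cv2.imwrite("pics/w6.png",im)' >> tilt.py; python3 tilt.py; python3 - <<'E'
from h import *
im=r.grab_frame("side"); p=r.camera_params("side")
print("lower outer", fit("side",im,p,615,249,[(70,54)],6))
w=cv2.imread("pics/w6.png"); cv2.imwrite("pics/w6b.png",np.hstack([cv2.resize(w,(480,300)),im[110:210,250:357].repeat(3,0).repeat(3,1)[:300,:320]]))
E
```

```text
15.4 [613.55000314 297.40836671 100.83537523] [3.09620151e+00 8.78945668e-04 1.91347302e-04]
exp [614.6 247.9 121.1] got [6.15662e+02 2.47862e+02 1.20994e+02 1.00000e-02 2.60000e-02] -364.1031494140625
lower outer (array([615.9, 249.2]), np.float64(1.18))
```

View pics/w6b.png

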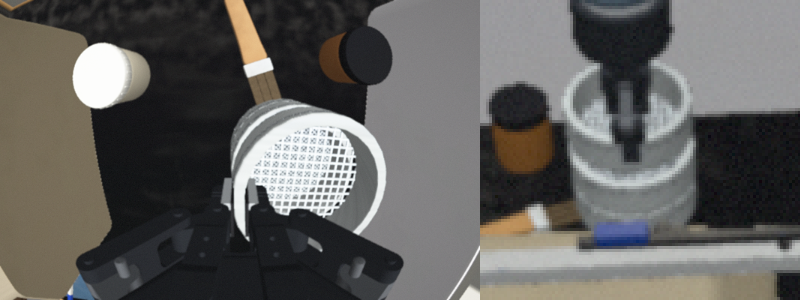

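servo_tool(
  deltas=[
    {"x": 0.7,"y": 0,"z": -2,"rx": 0,"ry": 0,"rz": 0,"gripper": -1},
    {"x": 0.7,"y": 0,"z": -4,"rx": 0,"ry": 0,"rz": 0,"gripper": -1},
    {"x": 0.7,"y": 0,"z": -6,"rx": 0,"ry": 0,"rz": 0,"gripper": -1},
    {"x": 0.7,"y": 0,"z": -8,"rx": 0,"ry": 0,"rz": 0,"gripper": -1},
    {"x": 0.7,"y": 0,"z": -8,"rx": 0,"ry": 0,"rz": 0,"gripper": -1},
    {"x": 0.7,"y": 0,"z": -8,"rx": 0,"ry": 0,"rz": 0,"gripper": -1},
  ],
)

```text
clock: 16.1
eef_pos: [615.0, 297.3, 93.2]
tcp_rot: [3.097, 0.0, -0.0]
contact_force: [0.0, -0.6, -2.6]
opening: 0.078
grasp_force: 57.8
```

servo_tool(
  deltas=[
    {"x": 0,"y": 0,"z": -1.5,"rx": 0,"ry": 0,"rz": 0,"gripper": -1},
    {"x": 0,"y": 0,"z": -3,"rx": 0,"ry": 0,"rz": 0,"gripper": -1},
    {"x": 0,"y": 0,"z": -4,"rx": 0,"ry": 0,"rz": 0,"gripper": -1},
    {"x": 0,"y": 0,"z": -5,"rx": 0,"ry": 0,"rz": 0,"gripper": -1},
    {"x": 0,"y": 0,"z": -5,"rx": 0,"ry": 0,"rz": 0,"gripper": -1},
  ],
)

```text
clock: 16.6
eef_pos: [614.9, 297.3, 88.1]
tcp_rot: [3.096, 0.0, -0.0]
contact_force: [-0.0, 0.7, -2.6]
opening: 0.076
grasp_force: 57.8
```

servo_tool(
  deltas=[
    {"x": 0,"y": 0,"z": -0.7,"rx": 0,"ry": 0,"rz": 0,"gripper": -1},
    {"x": 0,"y": 0,"z": -1.4,"rx": 0,"ry": 0,"rz": 0,"gripper": -1},
    {"x": 0,"y": 0,"z": -2,"rx": 0,"ry": 0,"rz": 0,"gripper": -1},
    {"x": 0,"y": 0,"z": -2,"rx": 0,"ry": 0,"rz": 0,"gripper": -1},
  ],
)

```text
clock: 17.0
eef_pos: [615.1, 297.5, 87.0]
tcp_rot: [3.097, -0.0, -0.0]
contact_force: [-2.4, -0.2, 4.1]
opening: 0.074
grasp_force: 58.4
```

servo_tool(
  deltas=[
    {"x": 0,"y": 0,"z": -0.5,"rx": 0,"ry": 0,"rz": 0,"gripper": -1},
    {"x": 0,"y": 0,"z": -1,"rx": 0,"ry": 0,"rz": 0,"gripper": -1},
    {"x": 0,"y": 0,"z": -1,"rx": 0,"ry": 0,"rz": 0,"gripper": -1},
  ],
)

```text
clock: 17.3
eef_pos: [615.2, 297.6, 86.9]
tcp_rot: [3.097, -0.001, -0.0]
contact_force: [-4.4, -1.9, 13.2]
opening: 0.071
grasp_force: 59.3
```

```bash
python3 tilt.py
```

```text
17.3 [615.20511465 297.60904222  86.87333383] [ 3.09704420e+00 -6.59958084e-04 -2.96956164e-04]
exp [616.2 248.1 107.2] got [6.17477e+02 2.48245e+02 1.07884e+02 2.10000e-02 2.90000e-02] -322.7405090332031
```

servo_tool(
  deltas=[
    {"x": -0.7,"y": 0,"z": 0.5,"rx": 0,"ry": 0,"rz": 0,"gripper": -1},
    {"x": -1.2,"y": 0,"z": 0.5,"rx": 0,"ry": 0,"rz": 0,"gripper": -1},
    {"x": -1.2,"y": 0,"z": 0.5,"rx": 0,"ry": 0,"rz": 0,"gripper": -0.7},
    {"x": -1.2,"y": 0,"z": 0.5,"rx": 0,"ry": 0,"rz": 0,"gripper": -0.5},
    {"x": -1.2,"y": 0,"z": 0.5,"rx": 0,"ry": 0,"rz": 0,"gripper": -0.2},
    {"x": -1.2,"y": 0,"z": 0.5,"rx": 0,"ry": 0,"rz": 0,"gripper": -0.2},
    {"x": -1.2,"y": 0,"z": 0.5,"rx": 0.045,"ry": 0,"rz": 0,"gripper": -0.2},
    {"x": -1.2,"y": 0,"z": 0.5,"rx": 0.045,"ry": 0,"rz": 0,"gripper": -0.2},
  ],
  newtons=20,
)

```text
clock: 18.15
eef_pos: [613.7, 296.8, 85.6]
tcp_rot: [-3.141, 0.0, -0.001]
contact_force: [-0.6, -0.8, 0.1]
opening: 0.398
grasp_force: 0.0
```

```bash
python3 tilt.py
```

```text
18.15 [613.67506916 296.75320631  85.57945858] [-3.14115511e+00  4.70375965e-04 -9.11821298e-04]
exp [614.7 247.3 105.9] got [6.16099e+02 2.47390e+02 1.05830e+02 3.20000e-02 2.20000e-02] -329.4015197753906
```

servo_tool(
  deltas=[
    {"x": 0,"y": 0,"z": 5,"rx": 0,"ry": 0,"rz": 0,"gripper": -0.2},
    {"x": 0,"y": 0,"z": 15,"rx": 0,"ry": 0,"rz": 0,"gripper": -0.2},
    {"x": 0,"y": 0,"z": 35,"rx": 0,"ry": 0,"rz": 0,"gripper": -0.2},
    {"x": -10,"y": 0,"z": 65,"rx": 0,"ry": 0,"rz": 0,"gripper": -0.2},
    {"x": -40,"y": -10,"z": 95,"rx": 0,"ry": 0,"rz": 0,"gripper": -0.2},
    {"x": -75,"y": -25,"z": 120,"rx": 0,"ry": 0,"rz": 0,"gripper": -0.2},
    {"x": -110,"y": -45,"z": 140,"rx": 0,"ry": 0,"rz": 0,"gripper": -0.2},
    {"x": -120,"y": -50,"z": 140,"rx": 0,"ry": 0,"rz": 0,"gripper": -0.2},
    {"x": -120,"y": -50,"z": 140,"rx": 0,"ry": 0,"rz": 0,"gripper": -0.2},
    {"x": -120,"y": -50,"z": 140,"rx": 0,"ry": 0,"rz": 0,"gripper": -0.2},
  ],
)

```text
clock: 19.2
eef_pos: [494.7, 247.9, 226.0]
tcp_rot: [-3.141, -0.001, -0.0]
contact_force: [-0.6, 0.7, -0.3]
opening: 0.405
grasp_force: 0.0
```

```bash
python3 - <<'E'
from h import *
p=r.camera_params("wrist"); im=r.grab_frame("wrist"); s=r.grab_frame("side"); ps=r.camera_params("side"); t=r.grab_frame("top")
for z in (104,106,108,110): print(z,fit("wrist",im,p,615,248,[(z,54),(z,46)],5),fit("side",s,ps,615,249,[(z,54),(z,46)],5))
print("seam", fit("wrist",im,p,615,248,[(70,54)],5),"lid",fit("wrist",im,p,423,439,[(14,54)],5), fit("top",t,r.camera_params("top"),423,438,[(14,54)],5), r.sense()["clock"])
for q in proj("wrist",circ(615.3,248.2,106,54),p): cv2.circle(im,tuple(int(i) for i in np.round(q)),0,(0,0,255),-1)
a=cv2.resize(im[:220,190:450],(390,330)); b=cv2.resize(s[115:205,255:360],(385,330),interpolation=cv2.INTER_CUBIC)
cv2.imwrite("pics/w7.png",np.hstack([a,b]))
E
```

```text
104 (array([616.5, 248. ]), np.float64(2.51)) (array([616.7, 252.9]), np.float64(1.08))
106 (array([616., 248.]), np.float64(2.51)) (array([616.7, 253. ]), np.float64(1.15))
108 (array([615.6, 247.8]), np.float64(2.38)) (array([616.3, 253.6]), np.float64(1.29))
110 (array([615.5, 248. ]), np.float64(2.15)) (array([616.6, 253.8]), np.float64(1.5))
seam (array([615.9, 252.8]), np.float64(1.14)) lid (array([423.2, 436.5]), np.float64(1.53)) (array([422.8, 438. ]), np.float64(1.05)) 19.35
```

View pics/w7.png

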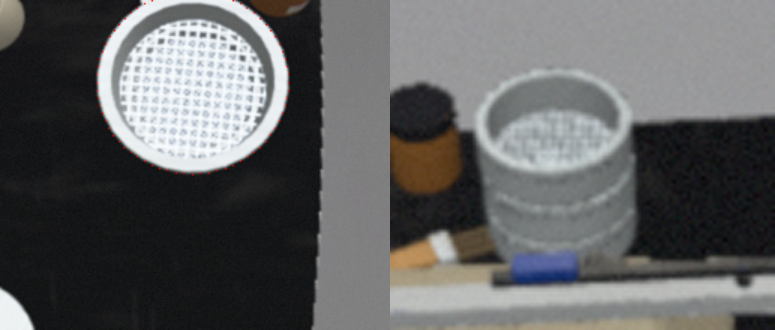

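The overlay for a fully nested rim (615,248, z 106) sits right on the coarse sieve's rim. The side view shows a straight stack with closed, parallel seams, and the brush and jars are in place. Handing in.

```bash
python3 -c "
from rig import r
print(r.sign_off())"
```

```text
the job is handed in; nothing more can be done
None
```

I handed the job in at about 19 s: the lid is flat on the worktop at about (423, 438) mm, knob up, and the coarse sieve is nested straight on the fine sieve. The sign-off gave no verdict; the last pictures show both in place, the stack still nested, and the brush and jars not visibly moved (I made no separate position check on the bystanders).

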